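Snap the grease coupler onto the bearing's slanted nipple and hold it on

ROBOT

A 6-joint arm with a two-finger parallel gripper is mounted at the origin on the work surface; the furniture and walls round the work are solid. World frame = base frame: x ahead of the robot, y to its left, z up, the work surface at z = 0. Lengths are in m, angles in rad, forces in N, time in s.
With the tool pointing down it reaches from about 0.3 to 0.75 m from the base axis. Payload 8.5 kg.
Tool frame: the origin (TCP) lies midway between the tips of the shut fingers; the grasp point (between the pads) lies 19 mm behind it (manip.grip_point_offset is the distance from the TCP to the grasp point, in m); z points along the fingers, y is the line along which they close (so a half turn about z gives the same grasp; the last joint's range is limited). The gripper opens to 85 mm and grips with 20 to 120 N. Pads are 22 mm wide; open, the fingers measure 114 mm over their backs; the gripper's body (76 mm by 85 mm) begins 54 mm behind the grasp point. The pads swing forward as they close: fully open they stand 13 mm farther back than shut.
Start: joints at [-1.469, 0.381, 1.297, -0, 1.464, -0.215], TCP at [0.171, -0.523, 0.231] pointing down, gripper open.
Joint ranges: [-3.11, 3.11], [-0.89, 2.33], [0.22, 2.48], [-1.42, 4.56], [0.17, 2.85], [-2.88, 2.88]. Speed limits (rad/s): [2.39, 2.39, 3.14, 3.14, 3.14, 3.14].

INTERFACE

Orientations are given as a unit quaternion [w, x, y, z].
In Python, from bench import manip gives the robot as it stands.
- The arm moves only by the tool arm_command, never from a script. Its argument "moves" is one flat list of numbers, 6 for each row, row after row: the shift along the tool's x, y, z in mm, then the turn, a rotation vector about the tool's x, y, z in rad. In form: [dx, dy, dz, ax, ay, az, dx, dy, dz, ax, ay, az, ...]. A call has 1 to 12 rows; each row is the pose to reach, as a shift and turn from the pose commanded when the call began, along the tool's axes at that moment; what a row does not reach only later rows make up. A row lasts 1/10 s, in which the tool goes at most 50 mm and 8.59 degrees, less where a joint would pass 70% of its speed; a pose out of reach is approached as far as the arm can. A call with a gripper value outside its range is refused whole. "jaw" is the gripper command: -1 is shut, 1 is fully open, values between are in proportion, set as the call begins (left out, the last holds). The fingers move at their own pace and stop on an object; the grip force is fixed at half the most. Time passes only in rows, so rows that repeat a pose let the fingers close. It gives the time, the measured TCP pose, the force, the opening and the grip force at its end, in the units of the state.
- manip.read_state(): the state, without advancing time (a new reading comes with each control period).
- manip.get_image(name): name is "side" or "top"; returns a dict with "color" (384x512x3 uint8, blue, green, red), "intrinsics" (3x3 intrinsics, pixels), "dist_coeffs" ([k1, k2, p1, p2, k3] as OpenCV has them; the pictures are not rectified), "eye" and "orientation" of the camera in the world. Camera axes: x right, y up, looking along -z (the intrinsics and any distortion apply to the point x, -y, -z); pixel columns grow to the right and rows downward; lengths in m; the calibration is good to about 2 mm. A picture is of the moment at which its call begins. There is no depth.
- manip.job_done(): hands the job in; it is judged then, once.
Trained networks look in a picture, given as the dict that the camera call returned (one of the last four; its "shot" number tells which), for a name from the list of things; names that differ only in an ending like _2 or _b are one class to them, and where a whole thing is asked for, a point or a joint stands for the part that bears it (a point fixed in the world has none). Each returns a list of dicts, best first, with "p" (0 to 1); they miss things now and then, are a little off and sometimes report something else, mostly with a low value. They report only what shows in the picture. A call takes as long as a camera call. They do not tell look-alikes from the thing itself.
- manip.boxes_of(picture, name): "extent" ([left, top, right, bottom] in pixels, round what is visible of it).
The state is a dict: "t": time; "joint_pos": joint angles; "qvel": joint speeds; "joint_torque": joint torques, N m; "eef_pos": TCP position; "orientation": TCP orientation; "force": force on the tool from outside, world axes, zero at the start; "torque": the same for the moment, N m; "width": finger opening in m; "grip_force": force on a finger pad.
Only numpy, scipy, OpenCV 4.12 (cv2) and the standard library are available. Lean on these libraries where they do the work, as an engineer would, in place of code of your own. Each camera call takes 0.05 s, during which the arm holds its last target. There are 200 camera calls.

TASK

Take the steel grease coupler out of its wooden stand and dip its open nose into the small metal pot, right down to the felt pad at the bottom. Then press it squarely onto the slanted nipple of the bearing housing until it snaps over the head and its nose is fully home on the flange, and finish still gripping it and pushing it home against the spring: do not let go. Leave the thread spool, the tape roll and the brass bar where they are.

Things in the scene. Friction and masses are not known exactly. Their poses are not given: they have to be found in the camera images.
- coupler: loose steel grease coupler, 104 mm long, 0.25 kg, upright in the stand, nose down, mouth 8 mm above the bench. Origin: centre of the open mouth; z axis along it from mouth to tail (up at the start). Round nose 34 mm in diameter up to 36 mm from the mouth, cone to 42 mm, then the grip. Bore 23 mm wide, 27.5 mm deep; two sprung jaws 8 mm inside, 12 mm apart. Goes on at any turn about its axis.
- coupler_grip (a point): middle of the coupler's square dark steel grip, 69 mm from the mouth on its axis; the grip is 22 x 22 mm with faces square to the coupler's x and y axes and spans 42 to 97 mm from the mouth; above it a tail plug of 17 mm diameter ends at 104 mm. Grip it here firmly (about 90 N) so that it does not slip when pressed.
- stand: fixed wooden block 75 x 75 x 30 mm with one round hole of 38 mm diameter, 22 mm deep, in which the coupler stands. Origin: centre of its underside, z up.
- oil_pot: fixed small round open metal pot on a square plate of 90 x 90 mm; rim 37 mm above the bench, inside 62 mm across; a grey felt pad (hard underneath, does not give) covers its bottom, its top 13 mm above the bench. Origin: on the bench under the centre of the pot, z up.
- housing: fixed grey bearing housing: a cylinder of 54 mm diameter and 60 mm length lying along its y axis, axis 33 mm above the bench, steel shaft ends of 22 mm diameter out to 41 mm either side, on a foot of 64 x 110 x 12 mm. Origin: centre of its underside, z up; the nipple leans 0.5 rad from the vertical toward its -x side.
- nipple: steel grease nipple fixed to the housing, leaning 0.5 rad from the vertical. Origin: centre of the upper face of its round flange (34 mm diameter, seat of the coupler's nose), 69 mm above the bench; z axis points out along the nipple. Above the flange: neck 10 mm in diameter, ball head, sprung brass pin (6 mm diameter) ending at 34 mm. Fully home = coupler's origin here, z axes alike.
- nipple_head (a point): centre of the nipple's ball head, 18 mm in diameter, 17 mm from the flange on the nipple's axis. Pressed on along the axis, the coupler's jaws meet the head with the mouth about 17 mm from the flange, resist with up to about 8 N, and snap over it at about 9 mm; from 6.5 mm the brass pin pushes back.
- check_pin (a joint): how far the brass pin in the nipple is pushed in by the coupler, m: 0 free, about 0.006 with the coupler fully home on the flange (pin spring: 3 N plus 2 N per mm). If the coupler were let go it would back off the flange until the jaws catch under the head.
- thread_spool: bystander: upright wooden spool of thread, 45 mm diameter, 59 mm high; origin at the centre of its underside
- tape_roll: bystander: brown roll of tape lying flat, 93 mm diameter, 38 mm high; origin at the centre of its underside
- brass_offcut: bystander: flat brass bar 28 x 85 x 8 mm; origin at the centre of its underside
Things that resemble listed ones, but are neither listed nor needed, are in the scene too. There is more than one size of the coupler; the job needs the smallest.

How it is judged:
By the outcome, as a careful person would: the job done as asked, in the order asked, and still so for the second after the job is handed in, while the arm keeps its last pose, push and grip.
It also fails if it takes over 48 s, if anything falls off the work surface, if the arm or the gripper's body presses on something with over 40 N, if the wrist force passes 120 N, or if a joint passes its speed limit or range.

## Working session

There is one attempt and no reset: what is moved stays moved. The work goes in short steps, Python scripts to look and compute and a tool call to move; the robot and the scene stay as the last step left them, time stands still between calls to the robot, and variables do not carry over. Pictures are saved under pics/ and viewed, at most 10 in all, crops included, and the job is handed in when it is done.

Besides the shell and the picture viewer there is one more tool, called after ">>>" as name(argument=value, ...) on one line, values as JSON. arm_command: Moves the arm, as the interface text tells. Its arguments: {"type":"object","properties":{"moves":{"type":"array","items":{"type":"number"}},"jaw":{"type":"number"}},"required":["moves"]}

```bash
mkdir -p pics; ls; cat > h.py <<'E'
import numpy as np, cv2
from scipy.spatial.transform import Rotation as R
from bench import manip
def q2R(q): return R.from_quat([q[1],q[2],q[3],q[0]]).as_matrix()
def proj(im,P):
    C=(np.atleast_2d(P)-im["eye"])@q2R(im["orientation"]); C=C*[1,-1,-1]
    return cv2.projectPoints(C,np.zeros(3),np.zeros(3),np.array(im["intrinsics"],float),np.array(im["dist_coeffs"],float))[0][:,0]
def ray(im,uv):
    n=cv2.undistortPoints(np.array([[uv]],float),np.array(im["intrinsics"],float),np.array(im["dist_coeffs"],float))[0,0]
    return q2R(im["orientation"])@np.array([n[0],-n[1],-1.])
def onz(im,uv,z):
    d=ray(im,uv); e=np.array(im["eye"]); return e+d*(z-e[2])/d[2]
E
python3 - <<'E'
from h import *
for n in("top","side"):
    im=manip.get_image(n); cv2.imwrite(f"pics/{n}0.png",im["color"])
    print(n,np.round(im["eye"],3),np.round(im["orientation"],3),np.round(im["intrinsics"],1).tolist())
    for o in("coupler","stand","oil_pot","housing","nipple","thread_spool","tape_roll","brass_offcut"):
        for b in manip.boxes_of(im,o): print(o,round(b["p"],2),np.round(b["extent"],1))
print(manip.read_state())
E
```

```text
pics
top [ 0.377 -0.05   1.393] [-0.698 -0.044  0.032  0.714] [[482.9, 0.0, 253.2], [0.0, 482.9, 187.7], [0.0, 0.0, 1.0]]
coupler 0.88 [336.4 134.8 362.2 158.8]
coupler 0.77 [371.2 188.2 394.8 207.2]
coupler 0.66 [334.7 174.1 348.7 193.6]
coupler 0.66 [323.6 170.8 358.4 199.9]
stand 0.78 [324.7 171.8 357.3 199.9]
oil_pot 0.67 [144.9 160.3 183.3 197.5]
housing 0.93 [222.9 166.3 266.  196.1]
nipple 0.65 [239.9 171.9 249.5 189.6]
thread_spool 0.81 [303.8 246.7 320.9 262.6]
tape_roll 0.76 [214.6 122.  245.  159.6]
brass_offcut 0.74 [284.3 124.7 312.  137.7]
side [ 0.489 -1.211  0.657] [ 0.849  0.528  0.001 -0.011] [[441.6, 0.0, 246.7], [0.0, 441.6, 191.5], [0.0, 0.0, 1.0]]
coupler 0.93 [290.9 214.6 307.5 268.5]
coupler 0.77 [254.7 221.4 262.  252.5]
coupler 0.43 [246.7 243.9 253.6 275.6]
coupler 0.42 [311.9 228.7 322.8 243.1]
stand 0.59 [249.6 243.8 277.4 269.2]
oil_pot 0.65 [242.4 163.7 273.2 182.7]
thread_spool 0.76 [176.9 221.  194.3 250.9]
tape_roll 0.71 [282.2 184.7 313.3 210.7]
brass_offcut 0.51 [311.6 227.8 323.4 242.9]
{'t': 0.9, 'joint_pos': array([-1.46928898e+00,  3.80583595e-01,  1.29739658e+00,  1.68483497e-06,
        1.46361197e+00, -2.15268636e-01]), 'qvel': array([ 0.00014747,  0.00048273, -0.00030544,  0.00010622,  0.00047554,
        0.00065001]), 'joint_torque': array([ 1.22052854e-03, -4.48321366e+01, -2.31460011e+01, -1.89380630e-04,
        4.81747702e-04, -6.21413534e-06]), 'eef_pos': array([ 0.17133992, -0.52260832,  0.23133237]), 'orientation': array([3.00303052e-07, 9.87482837e-01, 1.57726491e-01, 8.21840001e-07]), 'force': array([ 0.78155083, -0.26504625,  0.07423199]), 'torque': array([-0.03139403, -0.01787522, -0.05863969]), 'grip_force': 0.0, 'width': 0.08535561365660008}
```

```bash
python3 - <<'E'
from h import *
a=cv2.imread("pics/top0.png")[100:280,130:420]; cv2.imwrite("pics/top0c.png",cv2.resize(a,None,fx=2.75,fy=2.75,interpolation=cv2.INTER_CUBIC))
a=cv2.imread("pics/side0.png")[150:290,160:350]; cv2.imwrite("pics/side0c.png",cv2.resize(a,None,fx=4.2,fy=4.2,interpolation=cv2.INTER_CUBIC))
E
```

```text
(no output)
```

View pics/top0c.png

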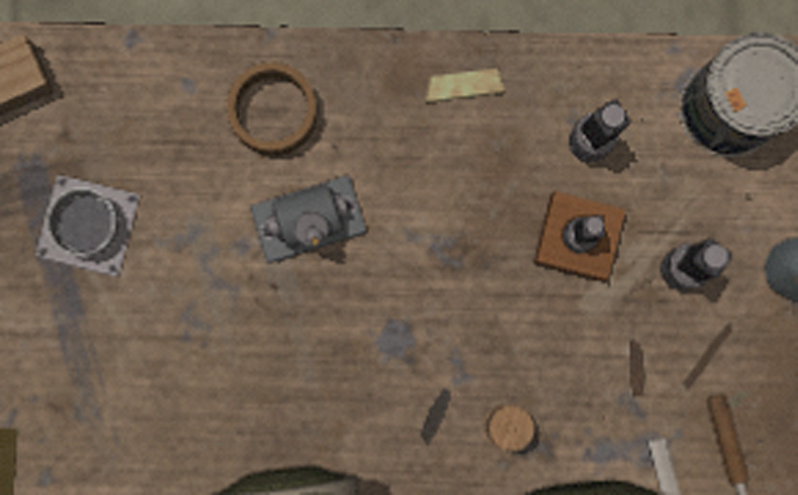

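View pics/side0c.png

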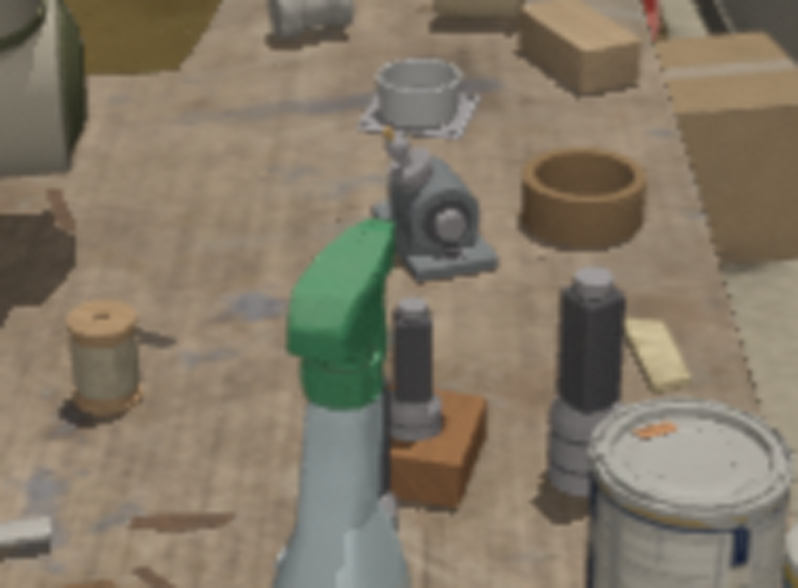

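```bash
cat > est.py <<'E'
from h import *
import pickle
from scipy.optimize import least_squares
im=manip.get_image("top"); sd=manip.get_image("side"); pickle.dump((im,sd),open("ims.pkl","wb"))
def fit(cor,z,sx,sy):
    px=np.array(cor)/2.75+[130-.5+.18,100-.5+.18]
    W=np.array([onz(im,p,z) for p in px]); c=W.mean(0)
    L=np.array([[-1,-1],[1,-1],[1,1],[-1,1]])*[sx/2,sy/2]
    best=None
    for k in range(4):
      for a0 in np.arange(-3,3.1,.5):
        def f(p):
            r=R.from_euler('z',p[2]).as_matrix()[:2,:2]
            return (np.roll(L,k,0)@r.T+p[:2]-W[:,:2]).ravel()
        for flip in (1,):
            s=least_squares(f,[c[0],c[1],a0])
            if best is None or s.cost<best.cost-1e-12: best=s
    print(np.round(best.x,4),"rms mm",np.sqrt(2*best.cost/8)*1000); return best.x
print("stand");S=fit([(555,192),(627,208),(607,280),(535,264)][::-1],.03,.075,.075)
print("pot");P=fit([(58,176),(140,195),(120,277),(37,258)][::-1],.004,.09,.09)
print("house");H=fit([(250,207),(352,176),(368,228),(268,262)][::-1],.012,.064,.110)
print("tip? side:")
for s,z in(("top",.069+.034*np.cos(.5)),):
    print(onz(im,[314/2.75+130-.3,240/2.75+100-.3],z))
E
python3 est.py
```

```text
stand
[ 0.5262 -0.2773 -1.847 ] rms mm 1.480854696552022
pot
[ 0.5509  0.2356 -1.8179] rms mm 0.2851304912690443
house
[ 5.5330e-01  2.2000e-03 -5.9932e+00] rms mm 1.832996719420672
tip? side:
[ 0.52043829 -0.005142    0.09883781]
```

```bash
cat > ov.py <<'E'
from h import *
def circ(r,z,n=60,x=0): t=np.linspace(0,2*np.pi,n); return np.c_[r*np.cos(t)+x,r*np.sin(t),0*t+z]
def rect(a,b,z): return np.array([[-a,-b,z],[a,-b,z],[a,b,z],[-a,b,z],[-a,-b,z]])/1.
def T(pts,x,y,yaw): return pts@R.from_euler('z',yaw).as_matrix().T+[x,y,0]
def nip(pts): # nipple frame-> housing frame
    d=.041; a=-.5
    return pts@R.from_euler('y',a).as_matrix().T+[-(.036)*np.tan(.5),0,.069]
def cyl(): 
    t=np.linspace(0,2*np.pi,60); o=[]
    for y in(-.03,.03): o.append(np.c_[.027*np.cos(t),0*t+y,.033+.027*np.sin(t)])
    for y in(-.041,.041): o.append(np.c_[.011*np.cos(t),0*t+y,.033+.011*np.sin(t)])
    return o
def models(S,P,H,c=None):
    c=(S[0],S[1]) if c is None else c
    m=[(T(p,*S),(0,255,0)) for p in(rect(.0375,.0375,.03),rect(.0375,.0375,0))]
    m+=[(T(p,c[0],c[1],S[2]),(255,255,0)) for p in(circ(.017,.044),circ(.0085,.112),rect(.011,.011,.105),rect(.011,.011,.05))]
    m+=[(T(p,*P),(0,255,0)) for p in(rect(.045,.045,.004),circ(.031,.037),circ(.031,.013))]
    m+=[(T(p,*H),(0,255,0)) for p in[rect(.032,.055,.012)]+cyl()]
    m+=[(T(nip(p),*H),(0,255,255)) for p in(circ(.017,0),circ(.009,.017),circ(.003,.034))]
    return m
def crop(im,box,f,ms,draw=True):
    x0,y0,x1,y1=box; a=cv2.resize(im["color"][y0:y1,x0:x1],None,fx=f,fy=f,interpolation=cv2.INTER_CUBIC)
    for p,col in (ms if draw else []):
        q=(proj(im,p)+.5-[x0,y0])*f-.5
        cv2.polylines(a,[np.round(q*8).astype(int)],False,col,1,cv2.LINE_AA,3)
    return a
def montage(im,sd,ms,fn):
    A=[crop(im,(215,155,275,205),6.6,ms),crop(im,(315,160,365,201),6.6,ms),
       crop(sd,(240,170,290,220),6,ms),crop(sd,(236,210,286,270),5.2,ms)]
    c=np.zeros((600,800,3),np.uint8)
    for a,(x,y) in zip(A,((0,0),(410,0),(0,335),(410,280))):
        h,w=a.shape[:2]; h=min(h,600-y);w=min(w,800-x); c[y:y+h,x:x+w]=a[:h,:w]
    cv2.imwrite(fn,c)
E
python3 - <<'E'
from ov import *; import pickle
im,sd=pickle.load(open("ims.pkl","rb"))
montage(im,sd,models((.5262,-.2773,-1.847),(.5509,.2356,-1.818),(.5533,.0022,.29)),"pics/m1.png")
E
```

```text
(no output)
```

View pics/m1.png

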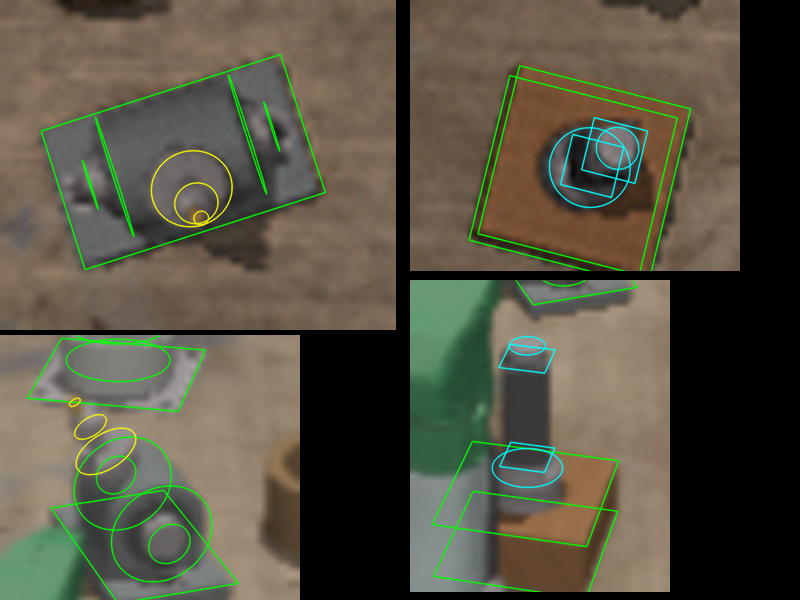

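```bash
python3 - <<'E'
from ov import *; import pickle
im,sd=pickle.load(open("ims.pkl","rb"))
def ycent(im,box):
    x0,y0,x1,y1=box; a=im["color"][y0:y1,x0:x1].astype(float); w=a[:,:,2]-a[:,:,0]; 
    print(w.max()); w=np.clip(w-.45*w.max(),0,None); yy,xx=np.mgrid[y0:y1,x0:x1]; return np.array([(w*xx).sum(),(w*yy).sum()])/w.sum()
u=ycent(im,(240,182,249,191)); v=ycent(sd,(249,177,256,185)); print(u,v)
d1,d2=ray(im,u),ray(sd,v); e1,e2=np.array(im["eye"]),np.array(sd["eye"])
s=np.linalg.lstsq(np.c_[d1,-d2],e2-e1,rcond=None)[0]; print("tip",e1+d1*s[0],e2+d2*s[1])
a=cv2.resize(im["color"],None,fx=4,fy=4,interpolation=cv2.INTER_CUBIC); hsv=cv2.cvtColor(a,cv2.COLOR_BGR2HSV)
def rectof(m,box,z,name):
    k=np.zeros_like(m); x0,y0,x1,y1=[4*b for b in box]; k[y0:y1,x0:x1]=m[y0:y1,x0:x1]
    c=max(cv2.findContours(k,cv2.RETR_EXTERNAL,2)[0],key=cv2.contourArea)
    r=cv2.boxPoints(cv2.minAreaRect(cv2.convexHull(c))); px=(r+.5)/4-.5
    W=np.array([onz(im,p,z) for p in px]); e=np.diff(np.r_[W,W[:1]],axis=0)
    print(name,W.mean(0)[:2].round(4),"sides",np.linalg.norm(e,axis=1).round(4),"yaw",np.arctan2(e[:,1],e[:,0]).round(3))
rectof(((hsv[...,1]>125)&(hsv[...,0]<14)).astype(np.uint8),(318,165,364,206),.03,"stand")
# pot: bright, unsaturated
rectof(((hsv[...,1]<50)&(hsv[...,2]>105)).astype(np.uint8),(138,155,188,205),.004,"pot")
rectof((hsv[...,1]<60).astype(np.uint8),(219,160,268,198),.012,"house")
for n in((im,(0)),):
    x=a[4*165:4*206:4,4*318:4*364:8]; 
print(hsv[4*180,4*318:4*364:8].tolist())
E
```

```text
87.0
64.0
[244.25574713 187.32279693] [251.39065421 181.61214953]
tip [ 0.51985668 -0.00601238  0.09528753] [ 0.51708411 -0.00609154  0.09497942]
stand [ 0.5259 -0.2757] sides [0.0782 0.0779 0.0779 0.0775] yaw [-0.278 -1.844  2.858  1.301]
pot [0.5527 0.2378] sides [0.0928 0.094  0.0926 0.0934] yaw [-0.254 -1.852  2.881  1.291]
house [0.5464 0.0119] sides [0.1308 0.074  0.13   0.0738] yaw [-1.283 -2.859  1.858  0.293]
[[14, 88, 102], [14, 88, 107], [14, 85, 102], [12, 84, 100], [15, 84, 100], [10, 102, 70], [12, 143, 125], [13, 141, 119], [13, 150, 119], [13, 151, 103], [10, 76, 70], [0, 4, 59], [143, 18, 58], [168, 12, 103], [0, 8, 129], [143, 9, 111], [13, 145, 104], [13, 142, 120], [12, 143, 123], [13, 131, 107], [15, 79, 90], [15, 86, 107], [13, 86, 113]]
```

```bash
python3 - <<'E'
import cv2,numpy as np
a=cv2.imread("pics/top0.png");b=cv2.imread("pics/side0.png")
c=np.hstack([cv2.resize(a,(400,300)),cv2.resize(b,(400,300))]); d=cv2.resize(np.hstack([a[100:290,300:512],b[190:384,180:400][:190]]),None,fx=1.6,fy=1.57)
o=np.zeros((600,800,3),np.uint8);o[:300]=c;h,w=d.shape[:2];o[300:300+min(h,300),:w]=d[:300,:800];cv2.imwrite("pics/full.png",o)
E
```

```text
(no output)
```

View pics/full.png

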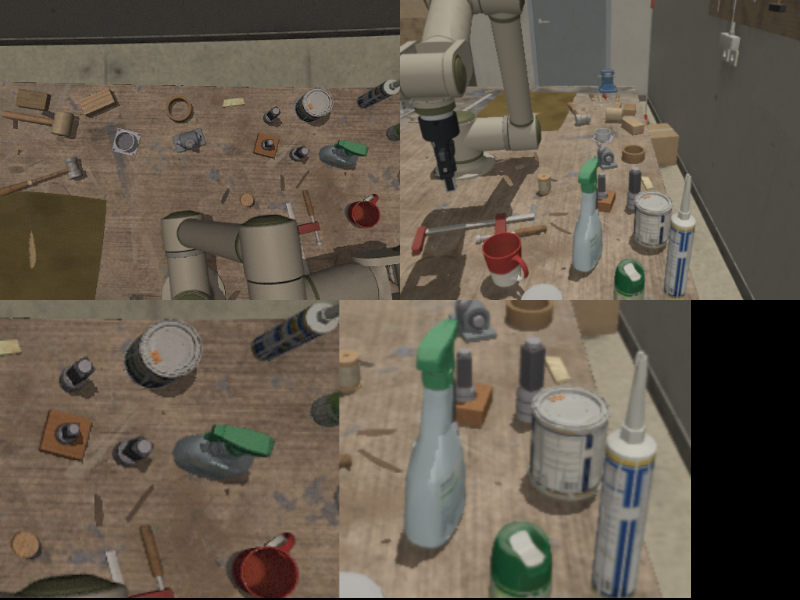

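```bash
cat > mv.py <<'E'
from h import *
import sys
def go(p,Rm,s=None):
    s=s or manip.read_state(); R0=q2R(s["orientation"])
    d=R0.T@(np.array(p)-s["eef_pos"])*1000; r=R.from_matrix(R0.T@Rm).as_rotvec()
    print(d.round(1),r.round(4),"|",round(np.linalg.norm(d)),"mm",round(np.degrees(np.linalg.norm(r)),1),"deg")
def down(yaw):
    x=np.array([np.cos(yaw),np.sin(yaw),0]);z=np.array([0,0,-1.]);return np.c_[x,np.cross(z,x),z]
def st():
    s=manip.read_state(); print("t",round(s["t"],2),"p",s["eef_pos"].round(4),"F",s["force"].round(1),"T",s["torque"].round(2),"w",round(s["width"],4),"g",round(s["grip_force"],1),"j",s["joint_pos"].round(2))
E
python3 - <<'E'
from mv import *
go((.38,-.30,.231),down(1.571)); go((.526,-.2765,.231),down(1.571))
E
```

```text
[ 267.6 -146.5    0.3] [ 0.      0.     -1.2542] | 305 mm 71.9 deg
[ 4.137e+02 -1.234e+02  3.000e-01] [ 0.      0.     -1.2542] | 432 mm 71.9 deg
```

>>> arm_command(moves=[267.6, -146.5, 0, 0, 0, -1.2542, 267.6, -146.5, 0, 0, 0, -1.2542, 267.6, -146.5, 0, 0, 0, -1.2542, 267.6, -146.5, 0, 0, 0, -1.2542, 267.6, -146.5, 0, 0, 0, -1.2542, 267.6, -146.5, 0, 0, 0, -1.2542, 267.6, -146.5, 0, 0, 0, -1.2542, 413.7, -123.4, 0, 0, 0, -1.2542, 413.7, -123.4, 0, 0, 0, -1.2542, 413.7, -123.4, 0, 0, 0, -1.2542, 413.7, -123.4, 0, 0, 0, -1.2542, 413.7, -123.4, 0, 0, 0, -1.2542], jaw=0.3)

```text
t: 2.2
eef_pos: [0.5264, -0.276, 0.2307]
orientation: [-0.0, 0.707, 0.708, -0.0]
force: [-0.1, -0.4, -0.6]
width: 0.0553
grip_force: 0.0
```

>>> arm_command(moves=[0, 0, 50, 0, 0, 0, 0, 0, 100, 0, 0, 0, 0, 0, 100, 0, 0, 0, 0, 0, 100, 0, 0, 0])

```text
t: 2.6
eef_pos: [0.5256, -0.2772, 0.1328]
orientation: [0.0, 0.707, 0.707, -0.0]
force: [1.0, 0.3, 1.5]
width: 0.0557
grip_force: 0.0
```

```bash
python3 - <<'E'
from ov import *; from mv import *
st()
im=manip.get_image("top");sd=manip.get_image("side")
s=manip.read_state(); R0=q2R(s["orientation"]); p=s["eef_pos"]
ms=models((.526,-.276,-1.847),(.552,.237,-1.818),(.5533,.0022,.29))
ms.append((np.array([p-R0[:,2]*.05,p]),(0,0,255)))
ms.append((np.array([p-R0[:,1]*.03,p+R0[:,1]*.03]),(0,0,255)))
o=np.zeros((600,800,3),np.uint8)
a=crop(sd,(225,190,295,275),7,ms); o[:min(600,a.shape[0]),:a.shape[1]]=a[:600]
b=crop(im,(310,150,370,205),5,ms); o[:b.shape[0],495:495+b.shape[1]]=b
cv2.imwrite("pics/g1.png",o)
E
```

```text
t 2.6 p [ 0.5256 -0.2772  0.1328] F [1.  0.3 1.5] T [ 0.   -0.02  0.02] w 0.0557 g 0.0 j [-0.68  0.54  1.32 -0.    1.28 -0.68]
```

View pics/g1.png

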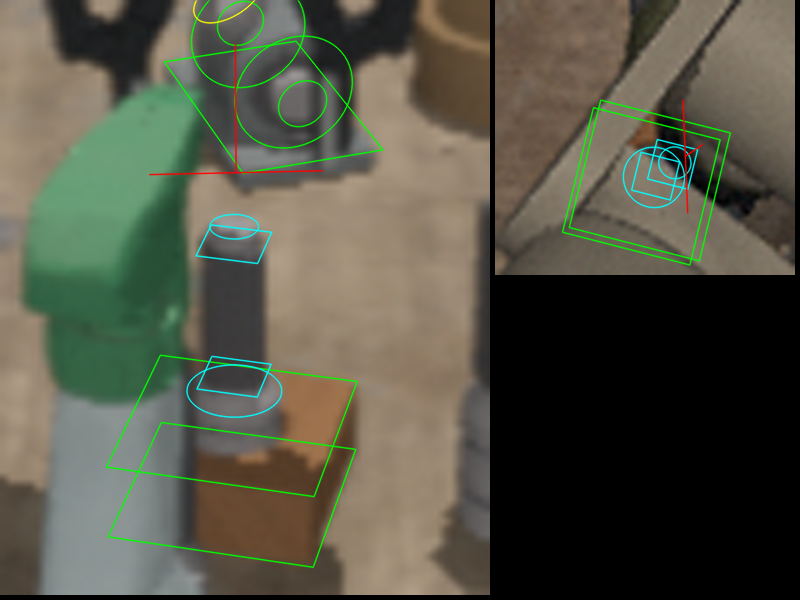

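>>> arm_command(moves=[0, 0, 25, 0, 0, 0, 0, 0, 50, 0, 0, 0, 0, 0, 74, 0, 0, 0, 0, 0, 74, 0, 0, 0, 0, 0, 74, 0, 0, 0])

```text
t: 3.2
eef_pos: [0.5268, -0.2772, 0.0595]
orientation: [0.002, 0.707, 0.707, 0.0]
force: [0.5, -0.4, 0.3]
width: 0.0557
grip_force: 0.0
```

>>> arm_command(moves=[0, 0, 0, 0, 0, 0, 0, 0, 0, 0, 0, 0, 0, 0, 0, 0, 0, 0, 0, 0, 0, 0, 0, 0, 0, 0, 0, 0, 0, 0, 0, 0, 0, 0, 0, 0, 0, 0, 0, 0, 0, 0, 0, 0, 0, 0, 0, 0], jaw=-1)

```text
t: 4.0
eef_pos: [0.5266, -0.2769, 0.0591]
orientation: [0.001, 0.707, 0.707, 0.0]
force: [-1.6, 0.1, 6.7]
width: 0.0219
grip_force: 57.4
```

>>> arm_command(moves=[0, 0, -10, 0, 0, 0, 0, 0, -20, 0, 0, 0, 0, 0, -40, 0, 0, 0, 0, 0, -80, 0, 0, 0, 0, 0, -120, 0, 0, 0, 0, 0, -150, 0, 0, 0, 0, 0, -150, 0, 0, 0, 0, 0, -150, 0, 0, 0])

```text
t: 4.8
eef_pos: [0.5258, -0.2762, 0.2075]
orientation: [0.0, 0.707, 0.707, 0.0]
force: [-0.2, 0.3, -3.8]
width: 0.0218
grip_force: 57.8
```

```bash
python3 - <<'E'
from ov import *; from mv import *
st()
sd=manip.get_image("side")
s=manip.read_state(); R0=q2R(s["orientation"]); p=s["eef_pos"]
m=p+R0[:,2]*.0511
def cp(pts): return m+pts@np.c_[R0[:,0],-R0[:,1],-R0[:,2]].T
ms=[(cp(q),(0,255,255)) for q in(circ(.017,0),circ(.017,.036),rect(.011,.011,.042))]
b=proj(sd,m)[0].astype(int); print(b)
cv2.imwrite("pics/g2.png",crop(sd,(b[0]-35,b[1]-60,b[0]+35,b[1]+25),7,ms)[:600])
go((.552,.2365,.205),down(1.571)); go((.552,.2365,.085),down(1.571))
E
```

```text
t 4.8 p [ 0.5258 -0.2762  0.2075] F [-0.2  0.3 -3.8] T [-0.01 -0.03 -0.03] w 0.0218 g 57.8 j [-0.68  0.47  1.21 -0.    1.45 -0.68]
[257 206]
[512.5  26.6   2. ] [-0.0016 -0.0014  0.    ] | 513 mm 0.1 deg
[512.4  26.8 122. ] [-0.0016 -0.0014  0.    ] | 527 mm 0.1 deg
```

View pics/g2.png

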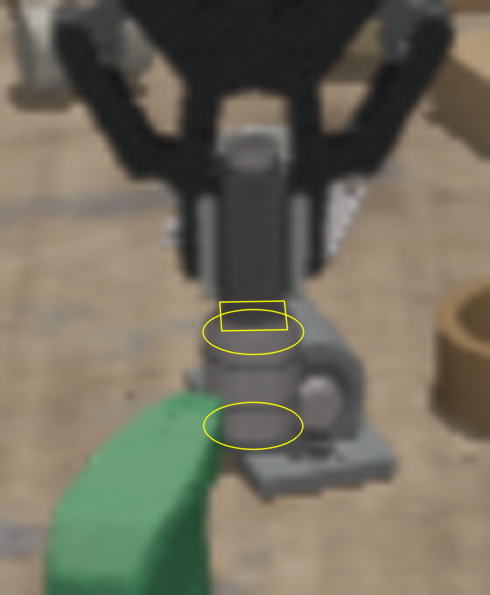

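>>> arm_command(moves=[512.5, 26.6, 2, 0, 0, 0, 512.5, 26.6, 2, 0, 0, 0, 512.5, 26.6, 2, 0, 0, 0, 512.5, 26.6, 2, 0, 0, 0, 512.5, 26.6, 2, 0, 0, 0, 512.5, 26.6, 2, 0, 0, 0, 512.5, 26.6, 2, 0, 0, 0, 512.5, 26.6, 2, 0, 0, 0, 512.5, 26.6, 2, 0, 0, 0, 512.5, 26.6, 2, 0, 0, 0, 512.5, 26.6, 2, 0, 0, 0, 512.5, 26.6, 2, 0, 0, 0])

```text
t: 6.05
eef_pos: [0.5516, 0.2378, 0.2034]
orientation: [-0.001, 0.706, 0.708, -0.001]
force: [-0.8, -0.9, -2.7]
width: 0.0214
grip_force: 58.6
```

```bash
python3 - <<'E'
from mv import *
st(); go((.552,.2365,.072),down(1.571))
E
```

```text
t 6.05 p [0.5516 0.2378 0.2034] F [-0.8 -0.9 -2.7] T [-0.03  0.   -0.01] w 0.0214 g 58.6 j [0.21 0.49 1.2  0.   1.46 0.21]
[ -1.2   0.8 131.4] [-0.0034  0.0006  0.0032] | 131 mm 0.3 deg
```

>>> arm_command(moves=[0, 0, 50, 0, 0, 0, 0, 0, 90, 0, 0, 0, 0, 0, 115, 0, 0, 0, 0, 0, 131, 0, 0, 0, 0, 0, 131, 0, 0, 0, 0, 0, 131, 0, 0, 0])

```text
t: 6.65
eef_pos: [0.5527, 0.235, 0.0744]
orientation: [-0.0, 0.707, 0.707, -0.0]
force: [0.0, 0.5, -3.1]
width: 0.0215
grip_force: 58.7
```

>>> arm_command(moves=[0, 0, 2, 0, 0, 0, 0, 0, 4, 0, 0, 0, 0, 0, 6, 0, 0, 0, 0, 0, 7, 0, 0, 0, 0, 0, 7, 0, 0, 0])

```text
t: 7.15
eef_pos: [0.5524, 0.2361, 0.0673]
orientation: [-0.0, 0.707, 0.707, -0.0]
force: [0.1, 0.2, -2.8]
width: 0.0216
grip_force: 58.7
```

Not yet touching; continue down gently.

>>> arm_command(moves=[0, 0, 1, 0, 0, 0, 0, 0, 2, 0, 0, 0, 0, 0, 3, 0, 0, 0, 0, 0, 3, 0, 0, 0])

```text
t: 7.55
eef_pos: [0.5525, 0.236, 0.0642]
orientation: [-0.0, 0.707, 0.707, -0.0]
force: [-0.7, 0.2, -2.8]
width: 0.0212
grip_force: 59.0
```

>>> arm_command(moves=[0, 0, 0.5, 0, 0, 0, 0, 0, 1, 0, 0, 0, 0, 0, 1, 0, 0, 0, 0, 0, 1, 0, 0, 0])

```text
t: 7.95
eef_pos: [0.5526, 0.2361, 0.0641]
orientation: [0.0, 0.707, 0.707, 0.0]
force: [-2.3, -0.4, 5.7]
width: 0.0215
grip_force: 60.0
```

>>> arm_command(moves=[0, 0, 0, 0, 0, 0, 0, 0, -15, 0, 0, 0, 0, 0, -40, 0, 0, 0, 0, 0, -80, 0, 0, 0, 0, 0, -120, 0, 0, 0, 0, 0, -140, 0, 0, 0, 0, 0, -140, 0, 0, 0])

```text
t: 8.65
eef_pos: [0.5535, 0.2363, 0.2061]
orientation: [0.002, 0.707, 0.707, 0.003]
force: [-0.5, -0.1, -3.4]
width: 0.0218
grip_force: 59.1
```

```bash
cat >> mv.py <<'E'
F=np.array([.534,-.0025,.069]); YH=.29
def nipR(yh=YH):
    n=np.array([-np.sin(.5)*np.cos(yh),-np.sin(.5)*np.sin(yh),np.cos(.5)]); x=np.array([-np.sin(yh),np.cos(yh),0]); z=-n
    return np.c_[x,np.cross(z,x),z],n
def goN(h,f=None,yh=YH,off=.0511):
    Rm,n=nipR(yh); f=F if f is None else f
    go(f+n*(h+off),Rm)
E
python3 - <<'E'
from mv import *
st(); goN(.07)
E
```

```text
t 8.65 p [0.5535 0.2363 0.2061] F [-0.5 -0.1 -3.4] T [-0.01  0.01  0.05] w 0.0218 g 59.1 j [0.21 0.49 1.19 0.   1.45 0.21]
[-255.4  -75.4   30.1] [-0.4903  0.072  -0.2836] | 268 mm 32.7 deg
```

>>> arm_command(moves=[-50, -15, 0, -0.1, 0.015, -0.057, -100, -30, 0, -0.2, 0.03, -0.113, -150, -45, 0, -0.3, 0.044, -0.17, -200, -60, 10, -0.4, 0.058, -0.227, -255.4, -75.4, 30.1, -0.4903, 0.072, -0.2836, -255.4, -75.4, 30.1, -0.4903, 0.072, -0.2836, -255.4, -75.4, 30.1, -0.4903, 0.072, -0.2836, -255.4, -75.4, 30.1, -0.4903, 0.072, -0.2836, -255.4, -75.4, 30.1, -0.4903, 0.072, -0.2836, -255.4, -75.4, 30.1, -0.4903, 0.072, -0.2836])

```text
t: 9.65
eef_pos: [0.4771, -0.0187, 0.1728]
orientation: [0.145, 0.579, 0.778, 0.196]
force: [0.5, 1.1, -3.4]
width: 0.0213
grip_force: 60.3
```

```bash
cat > look.py <<'E'
from ov import *; from mv import *
def look(fn,F=F,yh=YH):
    st(); goN(.045,F,yh)
    im=manip.get_image("top");sd=manip.get_image("side")
    s=manip.read_state(); R0=q2R(s["orientation"]); m=s["eef_pos"]+R0[:,2]*.0511
    cR=np.c_[R0[:,0],-R0[:,1],-R0[:,2]]; Rm,n=nipR(yh); nR=np.c_[Rm[:,0],-Rm[:,1],-Rm[:,2]]
    ms=[(m+q@cR.T,(255,255,0)) for q in(circ(.017,0),circ(.017,.036),rect(.011,.011,.042),rect(.011,.011,.097))]
    ms+=[(F+q@nR.T,(0,255,255)) for q in(circ(.017,0),circ(.009,.017),circ(.003,.034),np.array([[0,0,.034],[0,0,.06]]))]
    o=np.zeros((600,800,3),np.uint8)
    a=crop(im,(215,150,270,210),7,ms);b=crop(sd,(225,135,281,215),7,ms)
    o[:420,:385]=a[:420];o[:560,400:792]=b
    cv2.imwrite(fn,o)
E
python3 -c "
from look import *
look('pics/n1.png')"
```

```text
t 9.65 p [ 0.4771 -0.0187  0.1728] F [ 0.5  1.1 -3.4] T [-0.11  0.45 -0.01] w 0.0213 g 60.3 j [-0.48  0.16  1.91  0.5   0.76 -1.08]
[-0.8  2.4 23.3] [-0.007  -0.0012 -0.0001] | 23 mm 0.4 deg
```

View pics/n1.png

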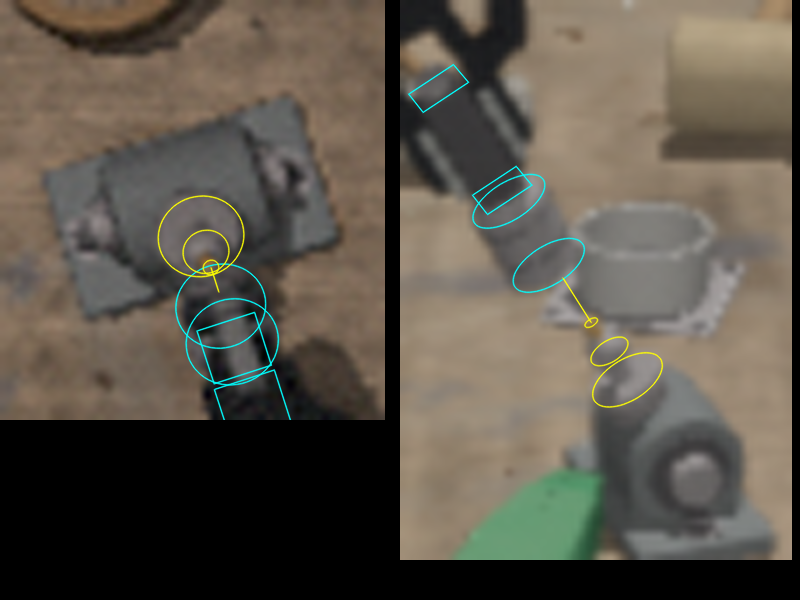

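>>> arm_command(moves=[-0.4, 1.2, 10, -0.0035, 0, 0, -0.8, 2.4, 20, -0.007, 0, 0, -0.8, 2.4, 23.3, -0.007, 0, 0, -0.8, 2.4, 23.3, -0.007, 0, 0, -0.8, 2.4, 23.3, -0.007, 0, 0])

```text
t: 10.25
eef_pos: [0.49, -0.0163, 0.1537]
orientation: [0.148, 0.579, 0.777, 0.199]
force: [-0.2, 1.1, -2.3]
width: 0.0214
grip_force: 60.3
```

```bash
sed -i 's/(215,150,270,210),7/(228,170,266,212),10/; s/(225,135,281,215),7/(232,160,271,215),10/; s/o\[:420,:385\]=a\[:420\];o\[:560,400:792\]=b/o[:420,:380]=a[:420];o[:550,400:790]=b/' look.py
python3 -c "
from look import *
look('pics/n2.png')"
```

```text
t 10.25 p [ 0.49   -0.0163  0.1537] F [-0.2  1.1 -2.3] T [-0.15  0.46 -0.  ] w 0.0214 g 60.3 j [-0.46  0.22  1.92  0.53  0.7  -1.11]
[ 0.6 -0.2  0.3] [ 0.0005 -0.0007 -0.0003] | 1 mm 0.1 deg
```

View pics/n2.png

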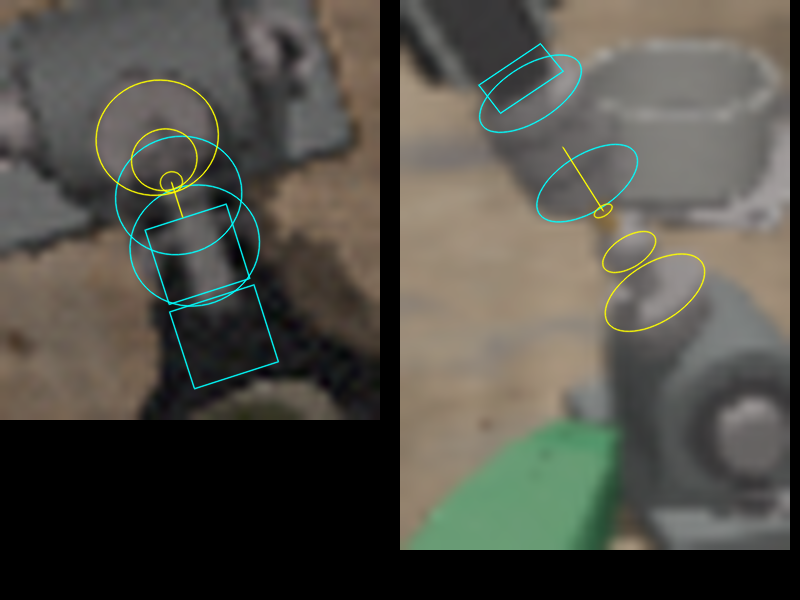

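>>> arm_command(moves=[0.6, -0.2, 7, 0, 0, 0, 0.6, -0.2, 14, 0, 0, 0, 0.6, -0.2, 20, 0, 0, 0, 0.6, -0.2, 24, 0, 0, 0, 0.6, -0.2, 24, 0, 0, 0, 0.6, -0.2, 24, 0, 0, 0])

```text
t: 10.95
eef_pos: [0.5007, -0.0125, 0.1326]
orientation: [0.148, 0.579, 0.777, 0.199]
force: [0.5, 0.3, -2.5]
width: 0.0215
grip_force: 60.3
```

```bash
python3 -c "
from mv import *
st(); goN(.018); goN(0)
s=manip.read_state(); print('toolF',q2R(s['orientation']).T@(s['force']-np.array([-.2,1.1,-2.3])))"
```

```text
t 10.95 p [ 0.5007 -0.0125  0.1326] F [ 0.5  0.3 -2.5] T [-0.11  0.45  0.04] w 0.0215 g 60.3 j [-0.43  0.27  1.93  0.57  0.63 -1.13]
[ 0.1 -0.   3.4] [ 0.0007 -0.0005 -0.0003] | 3 mm 0.1 deg
[ 0.1 -0.  21.4] [ 0.0007 -0.0005 -0.0003] | 21 mm 0.1 deg
toolF [-0.94316287  0.27636183  0.34182884]
```

>>> arm_command(moves=[0, 0, 2, 0, 0, 0, 0, 0, 4, 0, 0, 0, 0, 0, 6, 0, 0, 0, 0, 0, 7.5, 0, 0, 0, 0, 0, 7.5, 0, 0, 0, 0, 0, 7.5, 0, 0, 0])

```text
t: 11.55
eef_pos: [0.5043, -0.0116, 0.1263]
orientation: [0.148, 0.579, 0.777, 0.199]
force: [-1.4, -1.0, 1.1]
width: 0.021
grip_force: 61.0
```

```bash
cat > fs.py <<'E'
from mv import *
st(); goN(0)
s=manip.read_state(); print('toolF',q2R(s['orientation']).T@(s['force']-np.array([0,.7,-2.5])),'toolT',q2R(s['orientation']).T@(s['torque']-np.array([-.11,.45,.02])))
E
python3 fs.py
```

```text
t 11.55 p [ 0.5043 -0.0116  0.1263] F [-1.4 -1.   1.1] T [-0.23  0.36 -0.05] w 0.021 g 61.0 j [-0.43  0.29  1.93  0.58  0.62 -1.14]
[ 0.3 -0.2 14.1] [ 0.0012  0.     -0.0003] | 14 mm 0.1 deg
toolF [-1.25029036  0.14045316 -3.98084998] toolT [-0.04916357 -0.15567857 -0.00634816]
```

>>> arm_command(moves=[0, 0, 2, 0, 0, 0, 0, 0, 4, 0, 0, 0, 0, 0, 6, 0, 0, 0, 0, 0, 8, 0, 0, 0, 0, 0, 10, 0, 0, 0, 0, 0, 10, 0, 0, 0, 0, 0, 10, 0, 0, 0])

```text
t: 12.25
eef_pos: [0.5087, -0.0101, 0.1171]
orientation: [0.148, 0.579, 0.777, 0.199]
force: [-0.3, 0.2, -3.0]
width: 0.0212
grip_force: 60.5
```

```bash
python3 fs.py
```

```text
t 12.25 p [ 0.5087 -0.0101  0.1171] F [-0.3  0.2 -3. ] T [-0.18  0.33 -0.01] w 0.0212 g 60.5 j [-0.42  0.31  1.93  0.6   0.59 -1.16]
[0.  0.1 3.8] [ 0.0005 -0.0007 -0.0004] | 4 mm 0.1 deg
toolF [-0.42881331 -0.6581903   0.26357696] toolT [-0.09903465 -0.10554175 -0.02206501]
```

>>> arm_command(moves=[0, 0, 1, 0, 0, 0, 0, 0, 2, 0, 0, 0, 0, 0, 3, 0, 0, 0, 0, 0, 4, 0, 0, 0, 0, 0, 4, 0, 0, 0, 0, 0, 4, 0, 0, 0])

```text
t: 12.85
eef_pos: [0.5105, -0.0096, 0.1143]
orientation: [0.148, 0.579, 0.777, 0.199]
force: [-7.6, -1.7, 8.8]
width: 0.0216
grip_force: 62.2
```

```bash
python3 fs.py
```

```text
t 12.85 p [ 0.5105 -0.0096  0.1143] F [-7.6 -1.7  8.8] T [-0.13  0.74  0.03] w 0.0216 g 62.2 j [-0.42  0.32  1.93  0.6   0.58 -1.16]
[ 0.1 -0.1  0.4] [ 0.0013 -0.0001 -0.    ] | 0 mm 0.1 deg
toolF [ -0.1835022   -1.54986726 -13.69095085] toolT [0.28037592 0.06341831 0.02378261]
```

>>> arm_command(moves=[0, 0, 0.5, 0, 0, 0, 0, 0, 1, 0, 0, 0, 0, 0, 1.5, 0, 0, 0, 0, 0, 1.5, 0, 0, 0, 0, 0, 1.5, 0, 0, 0])

```text
t: 13.35
eef_pos: [0.5109, -0.0094, 0.1137]
orientation: [0.149, 0.579, 0.777, 0.199]
force: [-16.4, -3.4, 20.9]
width: 0.0215
grip_force: 64.2
```

```bash
python3 fs.py
```

```text
t 13.35 p [ 0.5109 -0.0094  0.1137] F [-16.4  -3.4  20.9] T [-0.1   1.29  0.1 ] w 0.0215 g 64.2 j [-0.42  0.32  1.93  0.6   0.58 -1.17]
[ 0.  -0.2 -0.3] [0.002  0.0005 0.0006] | 0 mm 0.1 deg
toolF [  0.72410597  -3.52087718 -28.65790982] toolT [0.8071547 0.2527252 0.0524366]
```

>>> arm_command(moves=[0, -0.2, 0.4, 0, 0, 0, 0, -0.2, 0.8, 0, 0, 0, 0, -0.2, 0.8, 0, 0, 0, 0, -0.2, 0.8, 0, 0, 0, 0, -0.2, 0.8, 0, 0, 0])

```text
t: 13.85
eef_pos: [0.5109, -0.0094, 0.1136]
orientation: [0.149, 0.578, 0.777, 0.199]
force: [-24.9, -5.6, 33.3]
width: 0.0211
grip_force: 66.2
```

```bash
python3 fs.py; sed -i 's/(232,160,271,215),10/(232,165,271,215),10/; s/o\[:550,400:790\]/o[:500,400:790]/' look.py
python3 -c "
from look import *
look('pics/n3.png')"
```

```text
t 13.85 p [ 0.5109 -0.0094  0.1136] F [-24.9  -5.6  33.3] T [-0.15  1.75  0.18] w 0.0211 g 66.2 j [-0.42  0.32  1.93  0.61  0.58 -1.17]
[ 0.  -0.2 -0.4] [0.0027 0.001  0.0011] | 0 mm 0.2 deg
toolF [  1.08998739  -5.26337553 -43.69518268] toolT [1.25638423 0.37194294 0.02047362]
t 13.85 p [ 0.5109 -0.0094  0.1136] F [-24.9  -5.6  33.3] T [-0.15  1.75  0.18] w 0.0211 g 66.2 j [-0.42  0.32  1.93  0.61  0.58 -1.17]
[ -0.   -0.1 -45.4] [0.0027 0.001  0.0011] | 45 mm 0.2 deg
```

View pics/n3.png

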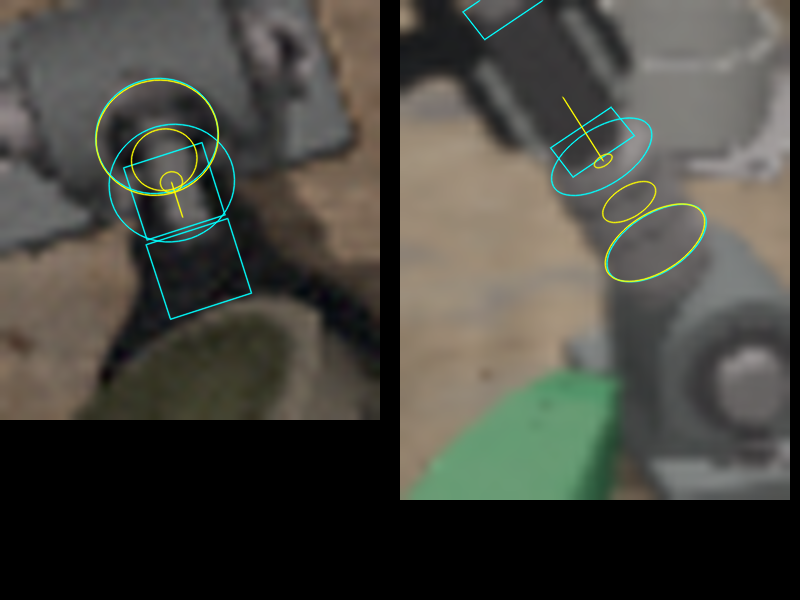

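>>> arm_command(moves=[0, 0, -0.5, 0, 0, 0, 0, 0, -0.5, 0, 0, 0, 0, 0, -0.5, 0, 0, 0, 0, 0, -0.5, 0, 0, 0, 0, 0, -0.5, 0, 0, 0])

```text
t: 14.45
eef_pos: [0.5109, -0.0094, 0.1137]
orientation: [0.149, 0.579, 0.777, 0.199]
force: [-19.1, -4.0, 25.4]
width: 0.0211
grip_force: 64.7
```

```bash
python3 fs.py; python3 -c "
from bench import manip
print(manip.job_done())"
```

```text
t 14.45 p [ 0.5109 -0.0094  0.1137] F [-19.1  -4.   25.4] T [-0.07  1.41  0.15] w 0.0211 g 64.7 j [-0.42  0.32  1.93  0.61  0.58 -1.17]
[ 0.  -0.2 -0.3] [0.0025 0.0007 0.0007] | 0 mm 0.2 deg
toolF [  0.94489734  -3.77234362 -33.85486311] toolT [0.90374574 0.34186777 0.03546461]
the job is handed in; nothing more can be done
None
```

I handed the job in at about 14.5 s: the coupler was dipped down to the felt, pressed onto the nipple past the snap until it stopped solidly on the flange, and is still gripped with about 34 N pushing it home; the grip is about 65 N, not the 90 N you suggested, because its force is fixed, but I saw no slip.

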